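# Set the bench magnifier square over a pearl brooch

### The arm

A 7-joint arm with a two-finger parallel gripper is mounted at the origin on the work surface. World frame = base frame: x ahead of the robot, y to its left, z up, the work surface at z = 0. Lengths are in m, angles in rad, forces in N, time in s.
With the tool pointing down it reaches from about 0.35 to 0.9 m from the base axis. Payload 8.1 kg.
Tool frame: the origin (TCP) lies at the very end of the fingers, on their centre line; the grasp point (between the pads) lies 19 mm behind it; z points along the fingers, y is the line along which they close (so a half turn about z gives the same grasp; the last joint's range is limited). The gripper opens to 92 mm and grips with 3 to 60 N. Pads are 19 mm wide; open, the fingers measure 130 mm over their backs; the gripper's body (75 mm by 190 mm) begins 47 mm behind the grasp point.
Start: joints at [1.202, 0.434, 0.025, 1.573, -0.012, 1.134, -0.075], TCP at [0.164, -0.603, 0.227] pointing down, gripper open.
Joint ranges: [-2.62, 2.62], [-0.44, 2.09], [-1.27, 1.32], [0.08, 2.57], [-1.32, 4.46], [0.12, 2], [-2.74, 2.74]. Speed limits (rad/s): [2.22, 2.22, 3.01, 3.01, 3.14, 3.14, 3.14].

### API

Orientations are given as a rotation vector (axis times angle).
In Python, from cell import arm gives the robot as it stands.
- The arm moves only by the tool carry_out, never from a script. Its argument "commands" is a list of rows, each a list of 7 numbers: the opening, from 0 (shut) to 1 (fully open), then the shift along the tool's x, y, z each as a share of 0.025 m, from -1 to 1, then the turn, a rotation vector about the tool's x, y, z each as a share of 0.1 rad, from -1 to 1. A call has 1 to 8 rows; each row shifts and turns the commanded pose from where the row before left it, along the tool's axes as they then stand; what a row does not reach is not made up. A row lasts 1/10 s, in which the tool goes at most 50 mm and 8.59 degrees, less where a joint would pass 70% of its speed; a pose out of reach is approached as far as the arm can. A call with a number of a shift or a turn outside -1 to 1 is refused whole. A call with a gripper value outside its range is refused whole. The fingers move at their own pace and stop on an object; "squeeze" is the grip in N (left out, the last holds). Time passes only in rows, so rows that do not move let the fingers close. It gives the time, the measured TCP pose, the force, the opening and the grip force at its end, in the units of the state.
- arm.observe(): the state, without advancing time (a new reading comes with each control period).
- arm.get_image(name): name is "scene" or "top" or "wrist"; returns a dict with "pixels" (480x640x3 uint8, red, green, blue), "range_z" (480x640 float32, m along the optical axis (not along the pixel's ray), 0 where there is no reading), "mtx" (3x3 intrinsics, pixels), "R" (3x3) and "t" (3): a world point X has camera coordinates R X + t; the wrist camera has in their place "tool_from_camera" (4x4, takes a point from camera to tool coordinates, whose origin is the TCP and whose axes are the flange's). Camera axes: x right, y down, z forward; pixel columns grow to the right and rows downward; lengths in m; the calibration is good to about 2 mm. The wrist camera is an equidistant fisheye: a pixel r from the principal point sees the ray r / f radians off the axis. A picture is of the moment at which its call begins: read the wrist's pose just before it.
- arm.sign_off(): hands the job in; it is judged then, once.
The state is a dict: "clock": time; "joints": joint angles; "dq": joint speeds; "joint_efforts": joint torques, N m; "position": TCP position; "ee_rot": TCP orientation; "force": force on the tool from outside, world axes, zero at the start; "ft_torque": the same for the moment, N m; "width": opening from 0.0 (shut) to 1.0 (fully open); "gripper_force": force on a finger pad.
Only numpy, scipy, OpenCV 4.12 (cv2) and the standard library are available. Lean on these libraries where they do the work, as an engineer would, in place of code of your own. Each camera call takes 0.05 s, during which the arm holds its last target. There are 200 camera calls.

### The job

Set a pearl bar brooch up for inspection under the bench magnifier: lay it, pearls up, straight across the middle of the sloping board (set it down, do not drop it), and swing the magnifier round and tilt its head so that the lens is centred over the brooch and lies parallel to the sloping board. Keep off the glass, do not shift the board and leave the other things on the bench where they are.

Things in the scene. Friction and masses are not known exactly. Their poses are not given: they have to be found in the camera images.
- stand: magnifier's fixed, weighted foot (cream disc 160 mm across) with an upright steel post. Origin on the post's axis (the swivel axis) at bench level, z up. 200 mm above the bench a level cream arm (16 mm wide, 13 mm high) leaves the post; 125 mm out from the axis it ends in a fork with the level tilt hinge. Arm and head are symmetrical about the arm's line
- swivel (a joint): swivel of the arm about the post, rad. At 0 the arm points along the stand's own -x; positive turns it counterclockwise seen from above, so its heading is the stand's yaw + pi + this value. Stiff friction joint (about 0.5 Nm) that stays where it is left; range -1.5 to 1.5
- tilt (a joint): tilt of the lens head about the level hinge at the arm's end (125 mm from the post axis, 200 mm high), rad. 0: head and lens level, straight on outward from the arm; positive: outer end raised; negative: lowered. Stiff friction joint (about 0.6 Nm; the head's weight about 0.2 Nm) that stays where it is left; range -0.7 to 1.2
- lens: the round glass lens, 90 mm across and 12 mm thick at its middle, in a cream ring 110 mm across and 18 mm thick that is the head. Origin at the lens's centre, 70 mm from the tilt hinge; its z is the lens's axis (up when level), its -x points outward along the head to the handle, its y lies along the tilt hinge
- handle (a point): centre of the head's handle: black barrel 20 mm in diameter, 24 mm long, parallel to the tilt hinge, on a thin stem in front of the ring, 165 mm from the tilt hinge and 40 mm outside the ring. Pinch its two flat ends from above (24 mm across, along the point's y); it then pivots between the fingers as the head tilts
- slope (a joint): angle of the sloping board above level, rad, 0.15 to 0.33, greater is steeper. The board is clamped at this angle and must stay so. It rises from a ledge on its lower edge (the side away from the magnifier's post) up towards the post. A lens swung over the board is parallel to it when joint tilt is minus this value
- board_mid (a point): middle of the board's upper face (board 120 mm up the slope by 150 mm wide, grey felt top, wooden ledge 5 mm high along the lower edge). x points up the slope towards the post, y across the board, z square off its face. Stands on a black steel bracket with low side cheeks (162 mm wide)
- brooch: bar brooch, brass bar 70 x 12 x 8 mm with a row of five pearls on top, 16 mm high in all, 35 g. Origin at the centre of its underside, x along the bar, z up through the pearls. Pinch it across its 12 mm width
- pad: soft dark pad 140 x 110 x 8 mm, fixed on the bench, on which the brooch lies at the start. Origin under its centre
- thread: cone of thread, 60 mm across, 88 mm high, bystander, origin under its centre
- wire: small wire spool, 52 mm across, 26 mm high, bystander, origin under its centre
- pliers: flat pliers lying on the bench, 150 mm long, 12 mm high, bystander, origin under the rivet, x towards the jaws
- pearl_tub: open tub of pearls, 110 x 90 x 45 mm, bystander, origin under its centre
Mind the look-alikes: they are no part of the job. What is shaped like the part that bears slope but yellow is not meant.

How it is judged:
At the end, for the whole second after the job is handed in: The brooch lies at rest, pearls up, flat on the board, within 20 mm of its middle each way and 15 degrees of straight across. The lens, at rest, is parallel to the board within 5 degrees; along its axis the brooch is within 16 mm of its centre sideways, 42 mm lengthwise (x of brooch in the frame of board_mid between -0.02 and 0.02 m and y of brooch in the frame of board_mid between -0.02 and 0.02 m and z of brooch in the frame of board_mid below 0.006 m and angle between the x axis of brooch and the y axis of board_mid, either way round below 0.26 rad and angle between brooch's own z axis and vertical below 0.6 rad and angle between the z axis of lens and the z axis of board_mid, either way round below 0.09 rad and y of brooch in the frame of lens between -0.016 and 0.016 m and x of brooch in the frame of lens between -0.042 and 0.042 m and velocity of joint swivel between -0.03 and 0.03 rad/s and velocity of joint tilt between -0.03 and 0.03 rad/s and linear speed of brooch below 0.02 m/s); the robot touches nothing.
It fails at once if the glass of the lens is touched (contact force between any of the arm, the fingers, brooch and lens above 0.3 N).
It fails at once if the brooch is dropped onto the board (let go more than 30 mm above it) (contact force between the fingers and brooch below 0.01 N and z of brooch in the frame of board_mid above 0.03 m and x of brooch in the frame of board_mid between -0.07 and 0.07 m and y of brooch in the frame of board_mid between -0.08 and 0.08 m).
It fails at once if the sloping board is shifted by more than 6 mm (distance of board_mid from where it was at the start of the episode above 0.006 m).
It fails at once if a bystander is moved by more than 20 mm (distance of any of thread, wire, pliers, pearl_tub from where it was at the start of the episode above 0.02 m).
It also fails if it takes over 56 s, if anything falls off the work surface, if the arm or the gripper's body presses on something with over 40 N, if the wrist force passes 120 N, or if a joint passes its speed limit or range.

## Working session

There is one attempt and no reset: what is moved stays moved. The work goes in short steps, Python scripts to look and compute and a tool call to move; the robot and the scene stay as the last step left them, time stands still between calls to the robot, and variables do not carry over. Pictures are saved under pics/ and viewed, at most 10 in all, crops included, and the job is handed in when it is done.

Besides the shell and the picture viewer there is one more tool, called after "Emit:" as name([rows], argument=value, ...), one row to a line, values as JSON. carry_out: Moves the arm, as the interface text tells. Shift numbers are shares of 0.025 m and turn numbers shares of 0.1 rad, none past 1 either way. Its arguments: {"type":"object","properties":{"commands":{"type":"array"},"squeeze":{"type":"number"}},"required":["commands"]}

```bash
mkdir -p pics; ls
python3 - <<'E'
from cell import arm
import cv2,numpy as np
o=arm.observe();print(o['position'],o['ee_rot'],o['clock'],o['width'])
for n in('scene','top'):
    d=arm.get_image(n);np.savez('pics/%s0.npz'%n,**d)
    cv2.imwrite('pics/%s0.png'%n,d['pixels'][:,:,::-1])
    print(n,d['mtx'].tolist(),(-d['R'].T@d['t']).round(3),d['R'].round(3).tolist())
E
```

```text
pics
[ 0.16399749 -0.60256239  0.2259091 ] [-3.11229910e+00 -4.16098257e-01  6.00273330e-04] 0.0 0.9981427038786099
scene [[452.5206395045698, 0.0, 315.9526395049669], [0.0, 452.5206395045698, 238.04157430779802], [0.0, 0.0, 1.0]] [1.198 0.432 0.912] [[-0.478, 0.878, -0.007], [0.663, 0.356, -0.659], [-0.576, -0.32, -0.752]]
top [[558.586347761755, 0.0, 322.47022701130834], [0.0, 558.586347761755, 244.15415514085066], [0.0, 0.0, 1.0]] [0.478 0.092 1.468] [[0.01, -1.0, -0.009], [-0.996, -0.009, -0.09], [0.09, 0.01, -0.996]]
```

View pics/top0.png

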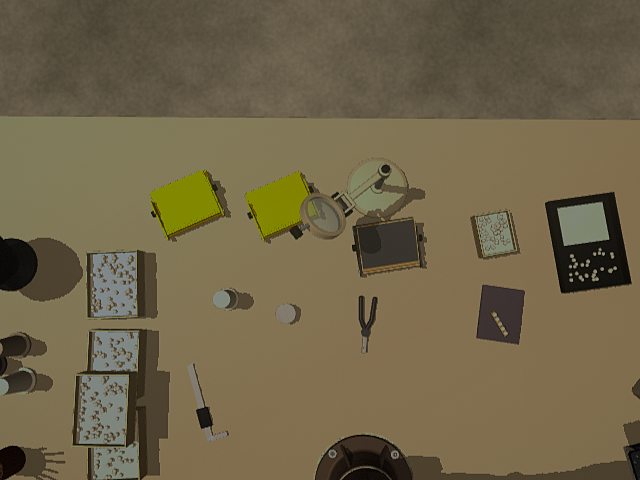

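View pics/scene0.png

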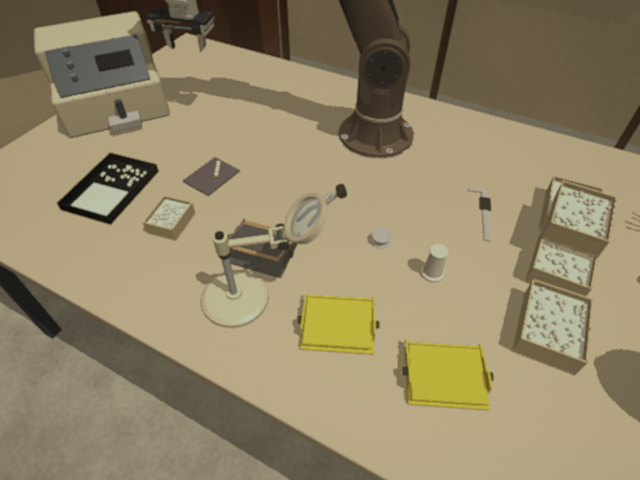

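Top view: the boards are grey (388,247), yellow (282,206) and yellow (187,203). The grey one fits, because yellow is excluded and grey sits by the post with its ledge facing away from it. The brooch is on the pad at (500,323), the post at (383,170), the lens at (323,216) and the handle at (296,234). The scene view shows the head raised. Next I'll take measurements and confirm with one crop.

```bash
cat > h.py <<'E'
import numpy as np,cv2
def load(n):
    d=dict(np.load('pics/%s.npz'%n));return d
def cloud(d):
    K=d['mtx'];z=d['range_z'];v,u=np.mgrid[0:480,0:640]
    c=np.stack([(u-K[0,2])/K[0,0]*z,(v-K[1,2])/K[1,1]*z,z],-1)
    return (c-d['t'])@d['R']
def sect(P,m):return P[m]
E
python3 - <<'E'
from h import *
d=load('top0');P=cloud(d);im=d['pixels'].astype(int);ok=d['range_z']>0
hsv=cv2.cvtColor(d['pixels'],cv2.COLOR_RGB2HSV)
def win(a,b,c,e):
    m=np.zeros((480,640),bool);m[b:e,a:c]=1;return m&ok
print('bench z',np.median(P[350:360,250:350,2]))
# board plane: window inside
def plane(m):
    X=P[m];
    for _ in range(4):
        A=np.c_[X[:,:2],np.ones(len(X))];k=np.linalg.lstsq(A,X[:,2],rcond=None)[0];r=abs(A@k-X[:,2]);X=X[r<max(.002,np.median(r)*2)]
    return k,X,r.std()
k,X,s=plane(win(382,228,412,262));n=np.array([-k[0],-k[1],1]);n/=np.linalg.norm(n)
print('board',k,'slope',np.arccos(n[2]),'downhill az',np.arctan2(-k[1],-k[0]),s)
# board felt region: near plane, greyish
res=P[...,2]-(P[...,0]*k[0]+P[...,1]*k[1]+k[2])
m=win(345,210,430,280)&(abs(res)<.004)&(P[...,2]>.015)
m=cv2.morphologyEx(m.astype(np.uint8),cv2.MORPH_OPEN,np.ones((5,5)))
c=max(cv2.findContours(m,0,1)[0],key=cv2.contourArea)
r=cv2.minAreaRect(P[...,:2][m>0].astype(np.float32));print('board rect',r,cv2.boundingRect(c))
for v in range(215,280,5): print(v,P[v,390].round(3),im[v,390])
# brooch
m=win(485,300,520,345)&(P[...,2]>.012)
B=P[m];print('brooch n',len(B),B.mean(0),B.max(0),B.min(0),cv2.minAreaRect(B[:,:2].astype(np.float32)))
m=win(485,300,520,345)&(hsv[...,2]>110)
B=P[m];print('br col',len(B),B.mean(0),cv2.minAreaRect(B[:,:2].astype(np.float32)))
print('pad',P[300,490],P[335,512])
# post/disc
m=win(340,150,415,225)&(P[...,2]<.05)&(P[...,2]>.006)&(hsv[...,2]>120)
(cc,rad)=cv2.minEnclosingCircle(P[m][:,:2].astype(np.float32));print('disc',cc,rad,np.median(P[m][:,2]))
m=win(340,150,415,225)&(P[...,2]>.19);
m2=win(370,155,400,185)&(P[...,2]>.15);print('posttop',P[m2].mean(0),P[m2].max(0),P[m2].min(0))
k2,X,s=plane(win(300,190,345,240)&(P[...,2]>.1));print('lens plane',k2,X.mean(0),s,cv2.minEnclosingCircle(X[:,:2].astype(np.float32)))
m=win(285,222,308,245)&(P[...,2]>.05)&(hsv[...,2]<60);print('handle',m.sum(),P[m].mean(0),P[m].max(0),P[m].min(0))
cv2.imwrite('pics/crop.png',cv2.resize(d['pixels'][140:350,240:540,::-1],None,fx=2.6,fy=2.6,interpolation=cv2.INTER_CUBIC))
E
```

```text
bench z 0.00021102676230828855
board [ 0.31927118  0.0646405  -0.14191828] slope 0.31490929291357295 downhill az -2.941830254112615 0.0007760780976343168
board rect ((0.6362996101379395, -0.06779544055461884), (0.01174936443567276, 0.05282074585556984), 11.316341400146484) (381, 232, 5, 5)
215 [ 0.689 -0.072 -0.   ] [79 67 49]
220 [ 0.675 -0.071  0.005] [39 34 30]
225 [ 0.655 -0.065  0.063] [56 53 46]
230 [ 0.642 -0.065  0.061] [56 51 43]
235 [ 0.63  -0.065  0.053] [57 52 46]
240 [ 0.618 -0.066  0.05 ] [57 52 45]
245 [ 0.605 -0.066  0.046] [57 52 46]
250 [ 0.593 -0.066  0.046] [58 54 46]
255 [ 0.58  -0.067  0.039] [57 53 45]
260 [ 0.568 -0.068  0.032] [56 53 45]
265 [ 0.555 -0.068  0.032] [111  90  53]
270 [ 0.544 -0.071  0.001] [72 62 47]
275 [ 0.53  -0.071  0.004] [131 114  82]
brooch n 302 [ 0.411856   -0.35506902  0.01652331] [ 0.46837905 -0.31330551  0.02904879] [ 0.36132304 -0.40206505  0.01201658] ((0.41525667905807495, -0.3578561842441559), (0.08787477761507034, 0.10682257264852524), 88.78732299804688)
br col 189 [ 0.38320945 -0.34807124  0.01103492] ((0.39515915513038635, -0.36127084493637085), (0.09110458940267563, 0.08329140394926071), 88.70764923095703)
pad [ 0.4679342  -0.32903465  0.00924437] [ 0.37885198 -0.38347578  0.01086368]
disc (0.7646859288215637, -0.042098261415958405) 0.1316053867340088 0.018994522134846807
posttop [ 0.75274652 -0.02741822  0.21679333] [ 0.77413257 -0.0026138   0.23881246] [ 0.73096641 -0.04926952  0.15116896]
lens plane [-0.50394198  0.67012177  0.51110386] [0.65418691 0.1013122  0.24928667] 0.001469790966072111 ((0.6515815854072571, 0.1032654196023941), 0.07078937441110611)
handle 108 [0.60670876 0.15853828 0.31705307] [0.61902713 0.17109007 0.32356637] [0.59348357 0.14267989 0.30122113]
```

View pics/crop.png

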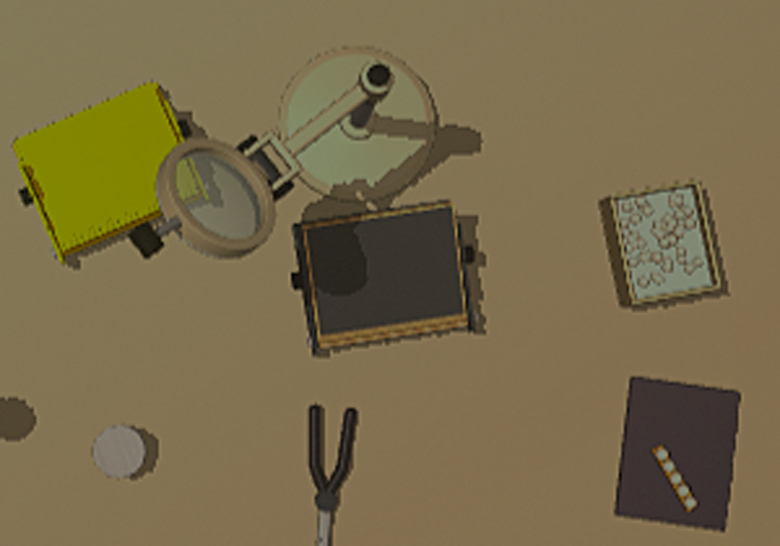

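Run:
```python
from h import *
d=load('top0');P=cloud(d);im=d['pixels'].astype(int);ok=d['range_z']>0
hsv=cv2.cvtColor(d['pixels'],cv2.COLOR_RGB2HSV)
K=d['mtx'];C=-d['R'].T@d['t']
def win(a,b,c,e):
    m=np.zeros((480,640),bool);m[b:e,a:c]=1;return m
def ray(uv,n,o): # n.x=o
    w=np.c_[np.atleast_2d(uv),np.ones(len(np.atleast_2d(uv)))]@np.linalg.inv(K).T@d['R']
    return C+w*((o-n@C)/(w@n))[:,None]
def plane(m,tol=.004):
    X=P[m]
    k=np.median(X,0)
    A=np.c_[X[:,:2],np.ones(len(X))];g=np.ones(len(X),bool)
    for _ in range(6):
        k=np.linalg.lstsq(A[g],X[g,2],rcond=None)[0];r=abs(A@k-X[:,2]);g=r<tol
    return k,g.sum()
sat=im.max(2)-im.min(2)
m=win(352,216,425,275)&(sat<22)&(im.max(2)<75)
m=cv2.morphologyEx(m.astype(np.uint8),cv2.MORPH_OPEN,np.ones((5,5)))
c=max(cv2.findContours(m,0,1)[0],key=cv2.contourArea)
mm=np.zeros((480,640),np.uint8);cv2.drawContours(mm,[c],-1,1,-1)
k,g=plane((cv2.erode(mm,np.ones((5,5)))>0)&ok);nn=np.array([-k[0],-k[1],1]);L=np.linalg.norm(nn);n=nn/L;o=k[2]/L
print('felt px',cv2.minAreaRect(c),'plane',k,g,'slope',np.arccos(n[2]),'uphill az',np.arctan2(k[1],k[0]))
Q=ray(cv2.boxPoints(cv2.minAreaRect(c)),n,o);print(Q.round(4));print('felt sides',[np.linalg.norm(Q[i]-Q[i-1]).round(4) for i in range(4)],'mid',Q.mean(0))
# brooch: brass+pearls brightness on pad
g=cv2.cvtColor(d['pixels'],cv2.COLOR_RGB2GRAY)
m=win(484,306,516,341)&(g>75);m=m.astype(np.uint8)
n_,lab,st,ce=cv2.connectedComponentsWithStats(m);i=1+np.argmax(st[1:,4]);c=np.argwhere(lab==i)[:,::-1].astype(np.float32)
print('brooch px',st[i],ce[i])
q=ray(c,np.array([0,0,1.]),.019);print('brooch',q.mean(0),cv2.minAreaRect(q[:,:2].astype(np.float32)))
vv=np.linalg.eigh(np.cov(q[:,:2].T))[1][:,1];print('az',np.arctan2(vv[1],vv[0]))
# post: disc by colour ring + post top
print('post px heights');
print(P[164:178:2,376:392:2,2].round(2))
m=win(370,158,396,185)&(im.max(2)<60)&(P[...,2]>.2);print('posttop',m.sum(),np.argwhere(m).mean(0)[::-1],np.median(P[m],0))
m=win(345,155,412,222)&(sat>0)&(g>105)&(P[...,2]<.045)&(P[...,2]>.01)
q=ray(np.argwhere(m)[:,::-1].astype(float),np.array([0,0,1.]),.015);h=cv2.convexHull(q[:,:2].astype(np.float32));print('disc hull',cv2.minEnclosingCircle(h),cv2.fitEllipse(h),np.median(P[m][:,2]))
# lens
k2,gg=plane(win(300,190,346,242)&ok&(P[...,2]>.15),.006)
n2=np.array([-k2[0],-k2[1],1]);n2/=np.linalg.norm(n2);print('lens tilt',np.arccos(n2[2]),'head az (outward)',np.arctan2(k2[1],k2[0]),gg,k2)
```

```text
felt px ((388.03143310546875, 243.7073974609375), (40.89686584472656, 56.476619720458984), 81.38435363769531) plane [ 0.32788286  0.05266819 -0.14822242] 1493 slope 0.32062752779672815 uphill az 0.15927055400553006
[[ 0.6469  0.019   0.0649]
 [ 0.6696 -0.1221  0.0649]
 [ 0.5695 -0.1424  0.031 ]
 [ 0.5464  0.001   0.031 ]]
felt sides [np.float64(0.1075), np.float64(0.1428), np.float64(0.1076), np.float64(0.1453)] mid [ 0.60810809 -0.06113043  0.04794617]
brooch px [491 312  17  24 111] [499.30630631 323.45945946]
brooch [ 0.40838022 -0.34897454  0.019     ] ((0.40879788994789124, -0.34904640913009644), (0.06576767563819885, 0.011764874681830406), 29.5211124420166)
az -2.613437549454872
post px heights
[[0.02 0.02 0.02 0.23 0.22 0.23 0.22 0.02]
 [0.02 0.03 0.22 0.23 0.24 0.24 0.23 0.22]
 [0.01 0.02 0.22 0.24 0.23 0.23 0.23 0.22]
 [0.02 0.21 0.23 1.47 0.23 0.24 0.23 0.23]
 [0.02 0.21 0.22 0.22 0.23 0.23 0.23 0.22]
 [0.21 0.21 0.22 0.23 0.22 0.22 0.23 0.02]
 [0.2  0.21 0.21 0.22 0.22 0.22 0.21 0.02]]
posttop 75 [384.46666667 170.46666667] [ 0.75897064 -0.03427234  0.23320501]
disc hull ((0.764864444732666, -0.034948304295539856), 0.08164215087890625) ((0.7632789611816406, -0.03263787552714348), (0.1509360522031784, 0.15724268555641174), 50.47886657714844) 0.019220765089876683
lens tilt 0.7002050489284055 head az (outward) 2.222995609281443 1335 [-0.51142771  0.66968807  0.51614874]
```

The crop shows the grey board at crop (388,275), with the brooch on the pad at crop (673,478). The measured sizes agree: felt 108x144 mm inside the 120x150 board, brooch 66x12 mm, disc radius about 80 mm. Moving above the brooch now.

Emit:
carry_out([
  [0.6,0.86,-0.52,0.36,0,0,0],
  [0.6,0.86,-0.52,0.36,0,0,0],
  [0.6,0.86,-0.52,0.36,0,0,0],
  [0.6,0.86,-0.52,0.36,0,0,0],
  [0.6,0.86,-0.52,0.36,0,0,0],
  [0.6,0.86,-0.52,0.36,0,0,0],
  [0.6,0.86,-0.52,0.36,0,0,0],
  [0.6,0.86,-0.52,0.36,0,0,0],
])

```text
clock: 0.9
position: [0.3032, -0.4566, 0.1541]
ee_rot: [-3.113, -0.416, 0.0]
force: [0.6, -0.8, 0.2]
width: 0.603
gripper_force: 0.0
```

Emit:
carry_out([
  [0.6,0.86,-0.52,0.36,0,0,0],
  [0.6,0.86,-0.52,0.36,0,0,0],
  [0.6,0.86,-0.52,0.36,0,0,0],
  [0.6,0.86,-0.52,0.36,0,0,0],
  [0.6,0.86,-0.52,0.36,0,0,0],
  [0.6,0.86,-0.52,0.36,0,0,0],
  [0.6,0,0,0,0,0,-0.87],
  [0.6,0,0,0,0,0,-0.87],
])

```text
clock: 1.7
position: [0.4072, -0.3471, 0.1001]
ee_rot: [-3.063, -0.694, 0.001]
force: [-0.5, -1.4, 0.2]
width: 0.599
gripper_force: 0.0
```

Emit:
carry_out([
  [0.6,0,0,0,0,0,-0.87],
  [0.6,0,0,0,0,0,0],
  [0.6,0,0,0,0,0,0],
])

```text
clock: 2.0
position: [0.4066, -0.3484, 0.1005]
ee_rot: [-3.034, -0.813, 0.0]
force: [0.6, -0.8, -0.1]
width: 0.6
gripper_force: 0.0
```

```bash
cat >> h.py <<'E'
from scipy.spatial.transform import Rotation as Ro
def state(arm):
    o=arm.observe();T=np.eye(4);T[:3,:3]=Ro.from_rotvec(o['ee_rot']).as_matrix();T[:3,3]=o['position'];return o,T
def plan(T,p,yaz,lean=0,leanaz=0):
    """tool target: tip p, y axis horizontal az yaz then leaned; returns shift (shares) in tool axes and turn rotvec shares"""
    y=np.array([np.cos(yaz),np.sin(yaz),0]);z=np.array([0,0,-1.]);R=np.c_[np.cross(y,z),y,z]
    ax=np.array([-np.sin(leanaz),np.cos(leanaz),0])  # back of tool leans toward leanaz
    R=Ro.from_rotvec(ax*lean).as_matrix()@R
    s=T[:3,:3].T@(np.array(p)-T[:3,3])/.025
    t=Ro.from_matrix(T[:3,:3].T@R).as_rotvec()/.1
    return s.round(2),t.round(2)
E
python3 - <<'E'
from h import *
from cell import arm
o,T=state(arm);print(o['position'],T[:3,:3].round(3).tolist(),o['clock'],o['joints'].round(2) if hasattr(o['joints'],'round') else o['joints'],o['width'])
d=arm.get_image('wrist');cv2.imwrite('pics/w1.png',d['pixels'][:,:,::-1])
K=d['mtx'];M=d['tool_from_camera'];print(K.tolist(),M.round(3).tolist())
g=cv2.cvtColor(d['pixels'],cv2.COLOR_RGB2GRAY)
u0=np.argwhere(np.ones((480,640)))[:,::-1].astype(float)
r=(u0-K[:2,2])/K[0,0];th=np.hypot(*r.T);w=np.c_[r/np.maximum(th,1e-9)[:,None]*np.sin(th)[:,None],np.cos(th)]
A=T@M;w=w@A[:3,:3].T;C=A[:3,3];s=(.019-C[2])/w[:,2];Q=(C+w*s[:,None]).reshape(480,640,3)
m=((np.hypot(Q[...,0]-.408,Q[...,1]+.349)<.045)&(g>75)).astype(np.uint8)
n_,lab,st,ce=cv2.connectedComponentsWithStats(m);i=1+np.argmax(st[1:,4]);q=Q[lab==i]
print(st[i],ce[i],q.mean(0),cv2.minAreaRect(q[:,:2].astype(np.float32)))
vv=np.linalg.eigh(np.cov(q[:,:2].T))[1][:,1];print('az',np.arctan2(vv[1],vv[0]))
E
```

```text
[ 0.40658679 -0.34840354  0.10053242] [[0.866, 0.5, -0.0], [0.5, -0.866, 0.0], [-0.0, -0.0, -1.0]] 2.0 [ 0.71  0.44 -0.14  1.93  0.08  0.78 -0.52] 0.599978845850314
[[371.64829954431775, 0.0, 317.89813831740406], [0.0, 371.64829954431775, 245.84588728275165], [0.0, 0.0, 1.0]] [[-0.001, -0.965, -0.263, 0.07], [1.0, -0.001, -0.0, -0.001], [-0.0, -0.263, 0.965, -0.158], [0.0, 0.0, 0.0, 1.0]]
[  255   185   133   127 10636] [318.2143663  239.30312147] [ 0.41426177 -0.34296894  0.019     ] ((0.41072899103164673, -0.344875305891037), (0.0800737589597702, 0.0899048000574112), 56.6853141784668)
az 2.4006716263096717
```

View pics/w1.png

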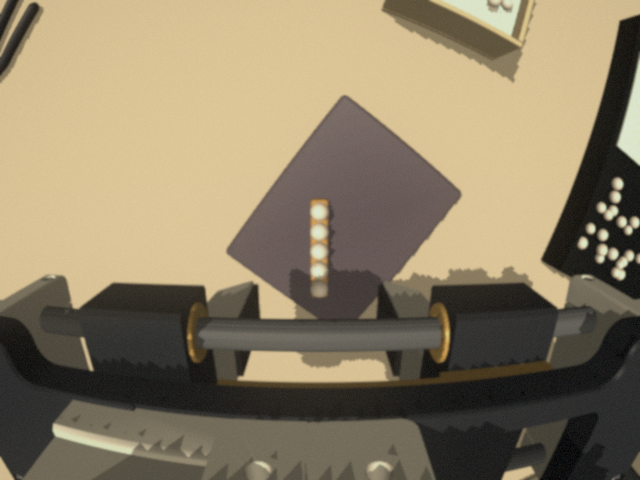

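The wrist view shows the brooch at (319,248), running along the tool's x and centred between the fingers. It is about 3 mm ahead, so I'll shift, descend and grip.

Emit:
carry_out([
  [0.6,0.12,0,0.9,0,0,0],
  [0.6,0,0,0.9,0,0,0],
  [0.6,0,0,0.9,0,0,0],
  [0.6,0,0,0.9,0,0,0],
  [0.6,0,0,0,0,0,0],
  [0.3,0,0,0,0,0,0],
  [0,0,0,0,0,0,0],
  [0,0,0,0,0,0,0],
], squeeze=15)

```text
clock: 2.85
position: [0.4095, -0.347, 0.011]
ee_rot: [3.033, 0.817, 0.0]
force: [0.3, 0.6, 0.6]
width: 0.391
gripper_force: 0.0
```

Emit:
carry_out([
  [0,0,0,0,0,0,0],
  [0,0,0,0,0,0,0],
  [0,0,0,0,0,0,0],
])

```text
clock: 3.15
position: [0.4094, -0.347, 0.0109]
ee_rot: [3.033, 0.818, 0.0]
force: [-0.7, -0.2, 0.3]
width: 0.127
gripper_force: 10.5
```

Gripped at 11.7 mm. Lifting and planning the transfer.

Emit:
carry_out([
  [0,0,0,-0.3,0,0,0],
  [0,0,0,-0.9,0,0,0],
  [0,0,0,-0.9,0,0,0],
  [0,0,0,-0.9,0,0,0],
  [0,0,0,-0.9,0,0,0],
  [0,0,0,-0.9,0,0,0],
  [0,0,0,-0.9,0,0,0],
  [0,0,0,0,0,0,0],
])

```text
clock: 3.95
position: [0.4109, -0.3479, 0.1566]
ee_rot: [3.029, 0.817, 0.005]
force: [1.1, -0.3, -1.0]
width: 0.129
gripper_force: 15.0
```

Run:
```python
from h import *
from cell import arm
o,T=state(arm);print(o['position'],o['width'],o['gripper_force'])
n=np.array([-.3105,-.0501,.949]);mid=np.array([.606,-.0613,.0472])
print(plan(T,mid+n*.07,.16,.32,.16+np.pi), (mid+n*.07).round(4))
print(plan(T,mid+n*.07,.16))
```

```text
[ 0.41087023 -0.34793226  0.15662409] 0.1294638722285784 14.999940097332
(array([11.68, -6.31,  1.71]), array([ -2.75,   1.94, -11.93])) [ 0.5843 -0.0648  0.1136]
(array([11.68, -6.31,  1.71]), array([ 6.000e-02,  1.000e-02, -1.204e+01]))
```

Emit:
carry_out([
  [0,0.9,-0.485,0.1,0,0,0],
  [0,0.9,-0.485,0.1,0,0,0],
  [0,0.9,-0.485,0.1,0,0,0],
  [0,0.9,-0.485,0.1,0,0,0],
  [0,0.9,-0.485,0.1,0,0,0],
  [0,0.9,-0.485,0.1,0,0,0],
  [0,0.9,-0.485,0.1,0,0,0],
  [0,0.9,-0.485,0.1,0,0,0],
])

```text
clock: 4.75
position: [0.5162, -0.1715, 0.1326]
ee_rot: [-3.033, -0.818, 0.001]
force: [-0.2, -0.5, -0.6]
width: 0.132
gripper_force: 15.0
```

Emit:
carry_out([
  [0,0.9,-0.485,0.1,0,0,0],
  [0,0.9,-0.485,0.1,0,0,0],
  [0,0.9,-0.485,0.1,0,0,0],
  [0,0.9,-0.485,0.1,0,0,0],
  [0,0.9,-0.485,0.1,0,0,0],
  [0,0,0,0,0,0,-0.93],
  [0,0,0,0,0,0,-0.93],
  [0,0,0,0,0,0,-0.93],
])

```text
clock: 5.55
position: [0.5825, -0.0633, 0.12]
ee_rot: [-2.887, -1.238, 0.002]
force: [-0.1, 0.1, -0.5]
width: 0.129
gripper_force: 15.0
```

Emit:
carry_out([
  [0,0,0,0,0,0,-0.93],
  [0,0,0,0,0,0,-0.93],
  [0,0,0,0,0,0,-0.93],
  [0,0,0,0,0,0,-0.93],
  [0,0,0,0,0,0,-0.93],
  [0,0,0,0,0,0,-0.93],
  [0,0,0,0,0,0,-0.93],
  [0,0,0,0,0,0,-0.93],
])

```text
clock: 6.35
position: [0.5824, -0.0636, 0.1201]
ee_rot: [-2.24, -2.202, 0.001]
force: [0.2, -0.3, -0.7]
width: 0.129
gripper_force: 15.0
```

Emit:
carry_out([
  [0,0,0,0,0,0,-0.93],
  [0,0,0,0,0,0,-0.93],
  [0,0,0,0,0,0,0],
])

```text
clock: 6.65
position: [0.5825, -0.0637, 0.1201]
ee_rot: [-2.029, -2.397, 0.001]
force: [0.5, 0.4, -0.6]
width: 0.12
gripper_force: 15.0
```

Run:
```python
from h import *
from cell import arm
o,T=state(arm);print(o['position'],o['width'],o['gripper_force'],o['joints'])
n=np.array([-.3105,-.0501,.949]);mid=np.array([.606,-.0613,.0472])
print(plan(T,mid+n*.07,.16,.32,.16+np.pi))
```

```text
[ 0.58245911 -0.06373438  0.12009386] 0.11998175441743512 14.998745173215866 [ 0.37296913  0.53580233 -0.50758555  1.76111055  0.31490706  0.92737124
 -0.10015853]
(array([-0.05,  0.06,  0.26]), array([-3.21, -0.01,  0.06]))
```

Emit:
carry_out([
  [0,0,0,0,-0.8,0,0],
  [0,0,0,0,-0.8,0,0],
  [0,0,0,0,-0.8,0,0],
  [0,0,0,0,-0.8,0,0],
  [0,0,0,0,0,0,0],
])

```text
clock: 7.15
position: [0.58, -0.0645, 0.1196]
ee_rot: [1.888, 2.221, 0.356]
force: [-0.4, -0.0, -1.8]
width: 0.127
gripper_force: 15.0
```

Run:
```python
from h import *
from cell import arm
o,T=state(arm);print(o['position'],o['joints'])
n=np.array([-.3105,-.0501,.949]);mid=np.array([.606,-.0613,.0472])
print(plan(T,mid+n*.005,.16,.32,.16+np.pi))
d=arm.get_image('wrist');cv2.imwrite('pics/w2.png',d['pixels'][:,:,::-1]);np.savez('pics/w2.npz',**d,T=T)
```

```text
[ 0.57998197 -0.06450468  0.11959006] [ 0.48211575  0.40610102 -0.5333228   2.04752709  0.34533833  0.44506163
 -0.11179272]
(array([-0.04,  0.09,  2.88]), array([-0.02, -0.01,  0.01]))
```

View pics/w2.png

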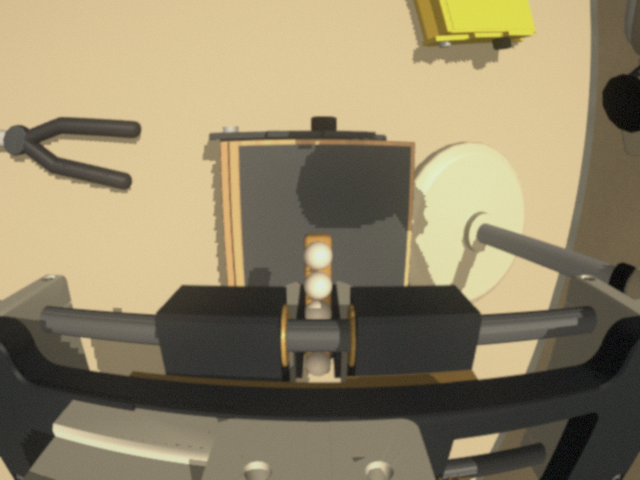

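The wrist view shows the brooch held square at (318,256), over the board (felt columns 240–408, far edge at row 143, which works out at 73 mm as expected). Lowering it gently.

Emit:
carry_out([
  [0,0,0.09,0.7,0,0,0],
  [0,0,0,0.7,0,0,0],
  [0,0,0,0.7,0,0,0],
  [0,0,0,0.6,0,0,0],
  [0,0,0,0.1,0,0,0],
  [0,0,0,0,0,0,0],
])

```text
clock: 7.8
position: [0.607, -0.0592, 0.0545]
ee_rot: [1.884, 2.224, 0.358]
force: [0.1, 0.1, -0.5]
width: 0.128
gripper_force: 15.0
```

Emit:
carry_out([
  [0,0,0,0.06,0,0,0],
  [0,0,0,0,0,0,0],
])

```text
clock: 8.0
position: [0.6076, -0.0597, 0.0541]
ee_rot: [1.883, 2.222, 0.359]
force: [-0.9, 0.3, -0.9]
width: 0.13
gripper_force: 15.0
```

Emit:
carry_out([
  [0,0,0,0.06,0,0,0],
  [0,0,0,0,0,0,0],
])

```text
clock: 8.2
position: [0.6078, -0.0597, 0.0524]
ee_rot: [1.883, 2.222, 0.359]
force: [-0.5, 1.0, -0.6]
width: 0.126
gripper_force: 15.0
```

Emit:
carry_out([
  [0,0,0,0.05,0,0,0],
  [0,0,0,0,0,0,0],
])

```text
clock: 8.4
position: [0.6081, -0.0595, 0.0509]
ee_rot: [1.883, 2.223, 0.359]
force: [0.5, 0.2, -1.3]
width: 0.13
gripper_force: 15.0
```

Emit:
carry_out([
  [0,0,0,0.05,0,0,0],
  [0,0,0,0,0,0,0],
])

```text
clock: 8.6
position: [0.6086, -0.0594, 0.05]
ee_rot: [1.883, 2.222, 0.359]
force: [-1.2, 0.1, 3.3]
width: 0.129
gripper_force: 15.0
```

Emit:
carry_out([
  [0,0,0,0.03,0,0,0],
  [0,0,0,0,0,0,0],
])

```text
clock: 8.8
position: [0.6087, -0.0594, 0.0497]
ee_rot: [1.883, 2.222, 0.358]
force: [-7.1, -0.4, 13.0]
width: 0.127
gripper_force: 15.0
```

Contact is made. I'll ease off, release and withdraw along the board normal.

Emit:
carry_out([
  [0,0,0,-0.03,0,0,0],
  [0.4,0,0,0,0,0,0],
  [0.4,0,0,0,0,0,0],
  [0.4,0,0,0,0,0,0],
  [0.4,0,0,-0.3,0,0,0],
  [0.4,0,0,-0.8,0,0,0],
  [0.4,0,0,-0.8,0,0,0],
  [0.4,0,0,-0.8,0,0,0],
])

```text
clock: 9.6
position: [0.5872, -0.0628, 0.1148]
ee_rot: [1.883, 2.223, 0.358]
force: [0.1, -0.4, 0.3]
width: 0.4
gripper_force: 0.0
```

Run:
```python
from h import *
from cell import arm
o,T=state(arm);print(o['position'],o['joints'],o['width'],o['force'])
d=arm.get_image('wrist');cv2.imwrite('pics/w3.png',d['pixels'][:,:,::-1]);np.savez('pics/w3.npz',**d,T=T)
```

```text
[ 0.58715283 -0.06276548  0.11479749] [ 0.47078761  0.42184112 -0.52774949  2.03859826  0.36274345  0.43844124
 -0.12612662] 0.4001541831435463 [ 0.10598969 -0.38641311  0.29991613]
```

View pics/w3.png

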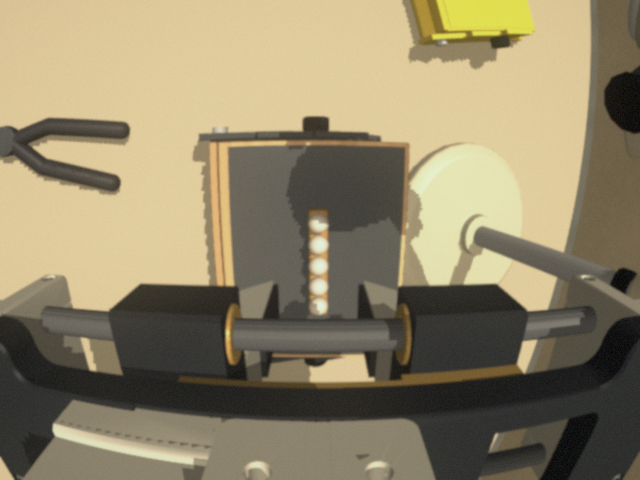

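The brooch lies pearls up at (318,262), centred and square on the felt (columns 229–408). Withdrawing and going to the handle.

Emit:
carry_out([
  [0.6,0,0,-1,0,0,0],
  [0.6,0,0,-1,0,0,0],
  [0.6,0,0,-1,0,0,0],
  [0.6,0,0,-1,0,0,0],
  [0.6,0,0,-1,0,0,0],
  [0.6,0,0,-1,0,0,0],
  [0.6,0,0,-1,0,0,0],
  [0.6,0,0,-1,0,0,0],
])

```text
clock: 10.45
position: [0.5249, -0.073, 0.3048]
ee_rot: [1.883, 2.223, 0.358]
force: [-0.1, 0.3, -0.2]
width: 0.599
gripper_force: 0.0
```

Emit:
carry_out([
  [0.6,0,0,-1,0,0,0],
  [0.6,0,0,-1,0,0,0],
  [0.6,0,0,-1,0,0,0],
  [0.6,0,0,0,0.8,0,0],
  [0.6,0,0,0,0.8,0,0],
  [0.6,0,0,0,0.8,0,0],
  [0.6,0,0,0,0.8,0,0],
  [0.6,0,0,0,0,0,0],
])

```text
clock: 11.25
position: [0.5032, -0.0765, 0.3741]
ee_rot: [-2.027, -2.396, 0.001]
force: [-0.1, -0.1, 0.6]
width: 0.599
gripper_force: 0.0
```

Run:
```python
from h import *
from cell import arm
o,T=state(arm);print(o['position'],o['joints'],o['clock'])
d=arm.get_image('scene');np.savez('pics/scene1.npz',**d)
t=load('top0')
def blob(d,a,b,c,e):
    m=np.zeros((480,640),np.uint8);m[b:e,a:c]=(d['pixels'][b:e,a:c].max(2)<50)
    n,l,s,ce=cv2.connectedComponentsWithStats(m);i=1+np.argmax(s[1:,4]);print(s[i],ce[i]);return ce[i]
def cam(d,uv):
    w=np.linalg.inv(d['mtx'])@[*uv,1];return -d['R'].T@d['t'],d['R'].T@(w/np.linalg.norm(w))
a=cam(t,blob(t,286,222,306,242));b=cam(d,blob(d,328,180,352,202))
S=np.linalg.lstsq(np.c_[a[1],-b[1]],b[0]-a[0],rcond=None)[0];p=a[0]+a[1]*S[0];q=b[0]+b[1]*S[1];print('handle',(p+q)/2,np.linalg.norm(p-q))
h=(p+q)/2
print('model heading',np.arctan2(h[1]+.034,h[0]-.760),'r',np.hypot(h[1]+.034,h[0]-.76))
print(plan(T,[h[0],h[1],.42],.652))
```

```text
[ 0.50323781 -0.07646553  0.37411366] [ 0.65350121  0.23987097 -0.75829788  1.55332419  0.16430599  1.41703011
  0.05041442] 11.25
[289 225  14  14 110] [295.75454545 231.70909091]Traceback (most recent call last):
  File "<stdin>", line 11, in <module>
  File "<stdin>", line 8, in blob
    return _wrapfunc(a, 'argmax', axis=axis, out=out, **kwds)
    return bound(*args, **kwds)
ValueError: attempt to get argmax of an empty sequence
```

Run:
```python
from h import *
from cell import arm
o,T=state(arm)
d=load('scene0');t=load('top0')
def blob(d,a,b,c,e):
    m=np.zeros((480,640),np.uint8);m[b:e,a:c]=(d['pixels'][b:e,a:c].max(2)<60)
    n,l,s,ce=cv2.connectedComponentsWithStats(m);i=1+np.argmax(s[1:,4]);print(s[i],ce[i]);return ce[i]
def cam(d,uv):
    w=np.linalg.inv(d['mtx'])@[*uv,1];return -d['R'].T@d['t'],d['R'].T@(w/np.linalg.norm(w))
a=cam(t,blob(t,286,222,306,242));b=cam(d,blob(d,328,180,352,202))
S=np.linalg.lstsq(np.c_[a[1],-b[1]],b[0]-a[0],rcond=None)[0];p=a[0]+a[1]*S[0];q=b[0]+b[1]*S[1];print('handle',(p+q)/2,np.linalg.norm(p-q))
h=(p+q)/2
print('model heading',np.arctan2(h[1]+.034,h[0]-.760),'r',np.hypot(h[1]+.034,h[0]-.76))
print(plan(T,[h[0],h[1],.40],.652))
```

```text
[289 225  14  14 113] [295.72566372 231.69026549]
[337 185   9  12  65] [340.76923077 191.21538462]
handle [0.60770722 0.1603391  0.30889119] 0.001716957319932204
model heading 2.235484594428576 r 0.24690236211585948
(array([ 8.64,  5.7 , -1.01]), array([ 0.01, -0.02, -4.85]))
```

Emit:
carry_out([
  [0.6,0.86,0.57,-0.2,0,0,0],
  [0.6,0.86,0.57,-0.2,0,0,0],
  [0.6,0.86,0.57,-0.2,0,0,0],
  [0.6,0.86,0.57,-0.2,0,0,0],
  [0.6,0.86,0.57,-0.2,0,0,0],
  [0.6,0.86,0.57,0,0,0,0],
  [0.6,0.86,0.57,0,0,0,0],
  [0.6,0.86,0.57,0,0,0,0],
])

```text
clock: 12.1
position: [0.5863, 0.1119, 0.4005]
ee_rot: [2.03, 2.396, 0.003]
force: [0.8, -1.2, 0.2]
width: 0.603
gripper_force: 0.0
```

Emit:
carry_out([
  [0.6,0.86,0.57,0,0,0,0],
  [0.6,0.86,0.57,0,0,0,0],
  [0.6,0,0,0,0,0,-1],
  [0.6,0,0,0,0,0,-1],
  [0.6,0,0,0,0,0,-1],
  [0.6,0,0,0,0,0,-1],
  [0.6,0,0,0,0,0,-1],
  [0.6,0,0,0,0,0,0],
])

```text
clock: 12.9
position: [0.6071, 0.1579, 0.4004]
ee_rot: [1.372, 2.825, 0.002]
force: [-0.1, -0.1, 0.0]
width: 0.6
gripper_force: 0.0
```

Run:
```python
from h import *
from cell import arm
o,T=state(arm);print(o['position'],o['joints'],o['clock'])
print(plan(T,[.608,.1605,.290],.664))
d=arm.get_image('wrist');cv2.imwrite('pics/w4.png',d['pixels'][:,:,::-1]);np.savez('pics/w4.npz',**d,T=T)
```

```text
[0.60710598 0.15793585 0.40036579] [ 0.18094179  0.49255814 -0.8908471   1.2115028   0.3771968   1.60053756
  0.03182038] 12.9
(array([0.06, 0.08, 4.41]), array([0.02, 0.01, 0.03]))
```

View pics/w4.png

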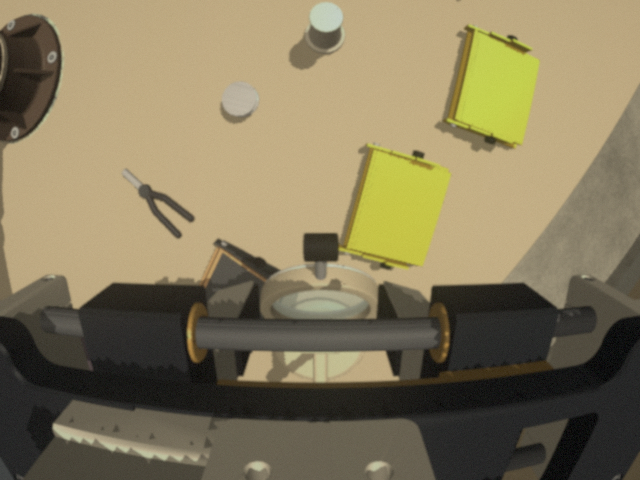

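The handle barrel is at (321,247), parallel to the closing line. Descending and pinching.

Emit:
carry_out([
  [0.6,0.06,0.08,0.9,0,0,0],
  [0.6,0,0,0.9,0,0,0],
  [0.6,0,0,0.9,0,0,0],
  [0.6,0,0,0.9,0,0,0],
  [0.6,0,0,0.8,0,0,0],
  [0.3,0,0,0,0,0,0],
  [0.2,0,0,0,0,0,0],
  [0.1,0,0,0,0,0,0],
], squeeze=30)

```text
clock: 13.75
position: [0.6086, 0.1612, 0.2915]
ee_rot: [1.375, 2.823, 0.003]
force: [-0.3, 0.3, 1.3]
width: 0.389
gripper_force: 0.0
```

Emit:
carry_out([
  [0.1,0,0,0,0,0,0],
  [0.1,0,0,0,0,0,0],
])

```text
clock: 13.95
position: [0.6084, 0.1612, 0.2909]
ee_rot: [1.375, 2.824, 0.002]
force: [-1.3, -1.3, 3.5]
width: 0.263
gripper_force: 30.0
```

Run:
```python
from h import *
from cell import arm
o,T=state(arm);print(o['position'],o['ee_rot'],o['clock'],o['width'],o['gripper_force'],o['force'])
g=T[:3,3]-T[:3,2]*.019;dx=g[:2]-[.76,-.034];r=np.hypot(*dx);h0=np.arctan2(dx[1],dx[0])%(2*np.pi)
print('r',r,'head',h0,'z',g[2],'tilt r',np.arccos((r-.125)/.165),'tilt z',np.arcsin((g[2]-.2)/.165))
# waypoints
t0=.71;h1=.173+np.pi;t1=-.32;N=16
y0=np.arctan2(T[1,1],T[0,1]);off=g-np.array([.76+(.125+.165*np.cos(t0))*np.cos(h0),-.034+(.125+.165*np.cos(t0))*np.sin(h0),.2+.165*np.sin(t0)])
R=T[:3,:3];p=g.copy()
for i in range(1,N+1):
    s=i/N;h=h0+s*(h1-h0);t=t0+s*(t1-t0);rr=.125+.165*np.cos(t)
    q=np.array([.76+rr*np.cos(h),-.034+rr*np.sin(h),.2+.165*np.sin(t)])+off*(1-s)
    R1=Ro.from_rotvec([0,0,(h1-h0)/N]).as_matrix()@R
    a=p-(-R[:,2]*.019);b=q+R1[:,2]*.019;a=p+R[:,2]*.019
    print((R.T@(b-a)/.025).round(2),(Ro.from_matrix(R.T@R1).as_rotvec()/.1).round(2));p=q;R=R1
print(q,h1)
```

```text
[0.60840803 0.16115991 0.29089904] [1.37464555e+00 2.82375420e+00 1.50982203e-03] 13.95 0.2631694171857078 30.00022441148758 [-1.28995589 -1.34133274  3.5132804 ]
r 0.24712763200600804 head 2.231304336907319 z 0.3098990182950052 tilt r 0.7374769527862551 tilt z 0.7289068594009913
[ 0.25 -0.69  0.34] [-0.    0.   -0.68]
[ 0.23 -0.71  0.35] [-0.    0.   -0.68]
[ 0.21 -0.73  0.37] [-0.    0.   -0.68]
[ 0.18 -0.74  0.38] [-0.    0.   -0.68]
[ 0.16 -0.75  0.39] [-0.    0.   -0.68]
[ 0.13 -0.76  0.4 ] [-0.    0.   -0.68]
[ 0.11 -0.77  0.41] [-0.    0.   -0.68]
[ 0.08 -0.77  0.42] [-0.    0.   -0.68]
[ 0.05 -0.78  0.42] [-0.    0.   -0.68]
[ 0.02 -0.78  0.43] [-0.    0.   -0.68]
[-0.   -0.78  0.43] [-0.    0.   -0.68]
[-0.03 -0.78  0.43] [-0.    0.   -0.68]
[-0.06 -0.78  0.43] [-0.    0.   -0.68]
[-0.09 -0.77  0.42] [-0.    0.   -0.68]
[-0.11 -0.77  0.42] [-0.    0.   -0.68]
[-0.14 -0.76  0.41] [-0.    0.   -0.68]
[ 0.48258002 -0.08247826  0.14809652] 3.314592653589793
```

The pinch holds at 24 mm, and both tilt estimates agree at 0.73. Swinging and tilting in small steps.

Emit:
carry_out([
  [0.1,0.25,-0.69,0.34,0,0,-0.68],
  [0.1,0.23,-0.71,0.35,0,0,-0.68],
  [0.1,0.21,-0.73,0.37,0,0,-0.68],
  [0.1,0.18,-0.74,0.38,0,0,-0.68],
  [0.1,0,0,0,0,0,0],
])

```text
clock: 14.45
position: [0.5402, 0.1261, 0.2537]
ee_rot: [-0.976, -2.985, 0.002]
force: [-4.0, 1.4, -1.8]
width: 0.254
gripper_force: 30.0
```

```bash
cat > g.py <<'E'
from h import *
from cell import arm
import sys
o,T=state(arm);print(o['position'].round(4) if hasattr(o['position'],'round') else o['position'],o['clock'],o['width'],o['gripper_force'],np.round(o['force'],1),np.round(o['joints'],2))
g=T[:3,3]-T[:3,2]*.019;dx=g[:2]-[.76,-.034];r=np.hypot(*dx);h0=np.arctan2(dx[1],dx[0])%(2*np.pi)
tz=np.arcsin((g[2]-.2)/.165)
print('g',g,'r',r,'head',h0,'tilt z',tz,'r expected',.125+.165*np.cos(tz),'y az',np.arctan2(T[1,1],T[0,1])+np.pi/2)
N=int(sys.argv[1]);h1=.173+np.pi;t1=float(sys.argv[2]);t0=tz
R=T[:3,:3];p=g.copy();y0=np.arctan2(T[1,1],T[0,1])+np.pi/2;off=r-(.125+.165*np.cos(t0))
for i in range(1,N+1):
    s=i/N;h=h0+s*(h1-h0);t=t0+s*(t1-t0);rr=.125+.165*np.cos(t)+off*(1-s)
    q=np.array([.76+rr*np.cos(h),-.034+rr*np.sin(h),.2+.165*np.sin(t)])
    R1=Ro.from_rotvec([0,0,(h1-y0)/N]).as_matrix()@R
    print((R.T@(q+R1[:,2]*.019-p-R[:,2]*.019)/.025).round(2),(Ro.from_matrix(R.T@R1).as_rotvec()/.1).round(2));p=q;R=R1
E
python3 g.py 12 -.32
```

```text
[0.5402 0.1261 0.2537] 14.45 0.25353603197914915 30.02229630947113 [-4.   1.4 -1.8] [ 0.36  0.47 -0.98  1.65  0.41  1.24  0.23]
g [0.5401835  0.1261445  0.27269302] r 0.2719660882519748 head 2.511969839015117 tilt z 0.45622653978009337 r expected 0.2731240202143115 y az 2.5094210338599168
[ 0.15 -0.74  0.39] [ 0.   -0.   -0.67]
[ 0.13 -0.75  0.4 ] [ 0.   -0.   -0.67]
[ 0.1  -0.76  0.41] [ 0.   -0.   -0.67]
[ 0.07 -0.76  0.42] [ 0.   -0.   -0.67]
[ 0.05 -0.77  0.42] [ 0.   -0.   -0.67]
[ 0.02 -0.77  0.43] [ 0.   -0.   -0.67]
[-0.01 -0.77  0.43] [ 0.   -0.   -0.67]
[-0.04 -0.77  0.43] [ 0.   -0.   -0.67]
[-0.06 -0.77  0.43] [ 0.   -0.   -0.67]
[-0.09 -0.77  0.42] [ 0.   -0.   -0.67]
[-0.12 -0.76  0.42] [ 0.   -0.   -0.67]
[-0.14 -0.75  0.41] [ 0.   -0.   -0.67]
```

Tracking well, with low forces. Continuing.

Emit:
carry_out([
  [0.1,0.15,-0.74,0.39,0,0,-0.67],
  [0.1,0.13,-0.75,0.4,0,0,-0.67],
  [0.1,0.1,-0.76,0.41,0,0,-0.67],
  [0.1,0.07,-0.76,0.42,0,0,-0.67],
  [0.1,0.05,-0.77,0.42,0,0,-0.67],
  [0.1,0.02,-0.77,0.43,0,0,-0.67],
  [0.1,0,0,0,0,0,0],
])

```text
clock: 15.15
position: [0.4794, 0.0302, 0.1912]
ee_rot: [-0.367, -3.118, 0.002]
force: [-1.2, 0.5, -4.1]
width: 0.262
gripper_force: 30.1
```

```bash
python3 g.py 6 -.32
```

```text
[0.4794 0.0302 0.1912] 15.15 0.26192724239921905 30.051097869873047 [-1.2  0.5 -4.1] [ 0.66  0.46 -1.11  1.9   0.47  1.08  0.7 ]
g [0.47943932 0.03026993 0.21024308] r 0.2878279275642116 head 2.916401310044364 tilt z 0.06211921823788354 r expected 0.2896817515826135 y az 2.9072581802611626
[-0.01 -0.76  0.42] [ 0.   -0.   -0.68]
[-0.03 -0.76  0.42] [ 0.   -0.   -0.68]
[-0.06 -0.76  0.42] [ 0.   -0.   -0.68]
[-0.08 -0.76  0.42] [ 0.   -0.   -0.68]
[-0.11 -0.75  0.41] [ 0.   -0.   -0.68]
[-0.13 -0.75  0.4 ] [ 0.   -0.   -0.68]
```

Emit:
carry_out([
  [0.1,-0.01,-0.76,0.42,0,0,-0.68],
  [0.1,-0.03,-0.76,0.42,0,0,-0.68],
  [0.1,-0.06,-0.76,0.42,0,0,-0.68],
  [0.1,-0.08,-0.76,0.42,0,0,-0.68],
  [0.1,-0.11,-0.75,0.41,0,0,-0.68],
  [0.1,-0.13,-0.75,0.4,0,0,-0.68],
  [0.1,0,0,0,0,0,0],
])

```text
clock: 15.85
position: [0.4847, -0.0819, 0.1292]
ee_rot: [0.269, -3.13, -0.0]
force: [0.9, -0.3, -3.6]
width: 0.258
gripper_force: 30.0
```

```bash
python3 g.py 1 -.32
python3 - <<'E'
from h import *
from cell import arm
d=arm.get_image('top');np.savez('pics/top2.npz',**d);cv2.imwrite('pics/top2.png',cv2.resize(d['pixels'][140:340,290:490,::-1],None,fx=3,fy=3))
E
```

```text
[ 0.4847 -0.0819  0.1292] 15.85 0.2583274108094917 29.998901188373566 [ 0.9 -0.3 -3.6] [ 0.87  0.6  -1.14  1.95  0.65  1.02  1.17]
g [ 0.4847113  -0.08189998  0.14818248] r 0.27942489957019456 head 3.3138669781671606 tilt z -0.319451227591896 r expected 0.28165230359752935 y az 3.3130454735050403
[ 0.09 -0.01  0.  ] [ 0.    0.   -0.02]
```

View pics/top2.png

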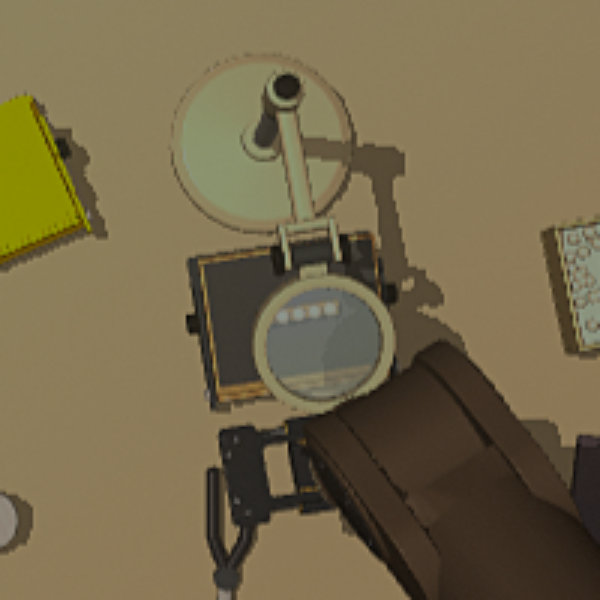

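The top view shows the lens over the brooch, with some parallax: ring centre at crop (325,343), arm pointing straight over the board. Releasing and backing off upward and outward.

Emit:
carry_out([
  [0.45,0,0,0,0,0,0],
  [0.45,0,0,0,0,0,0],
  [0.45,0,0,0,0,0,0],
  [0.45,0.1,0,-0.5,0,0,0],
  [0.45,0.3,0,-0.8,0,0,0],
  [0.45,0.5,0,-0.8,0,0,0],
  [0.45,0.5,0,-0.8,0,0,0],
  [0.45,0.5,0,-0.8,0,0,0],
])

```text
clock: 16.7
position: [0.4361, -0.0878, 0.2239]
ee_rot: [-0.277, 3.129, 0.0]
force: [-0.4, -0.7, 0.4]
width: 0.447
gripper_force: 0.0
```

Emit:
carry_out([
  [0.45,0.8,0,-0.6,0,0,0],
  [0.45,0.8,0,-0.6,0,0,0],
  [0.45,0.8,0,-0.6,0,0,0],
  [0.45,0.8,0,-0.6,0,0,0],
  [0.45,0,0,0,0,0,0],
])

```text
clock: 17.2
position: [0.3571, -0.1027, 0.2841]
ee_rot: [-0.272, 3.129, -0.008]
force: [0.9, -0.3, 0.1]
width: 0.451
gripper_force: 0.0
```

Run:
```python
from h import *
from cell import arm
o,T=state(arm);print(o['position'],o['clock'],o['force'])
n=np.array([-.3105,-.0501,.949])
for name in('top','scene'):
    d=arm.get_image(name);np.savez('pics/%s3.npz'%name,**d);P=cloud(d)
    cv2.imwrite('pics/%s3.png'%name,d['pixels'][:,:,::-1])
    # ring & glass points: near expected lens centre
    c=np.array([.5715,-.067,.178]);v=P-c
    m=(d['range_z']>0)&(np.linalg.norm(v,axis=2)<.060)
    X=P[m];A=np.c_[X[:,:2],np.ones(len(X))];g=np.ones(len(X),bool)
    for _ in range(6):
        k=np.linalg.lstsq(A[g],X[g,2],rcond=None)[0];g=abs(A@k-X[:,2])<.006
    n2=np.array([-k[0],-k[1],1]);n2/=np.linalg.norm(n2)
    print(name,m.sum(),g.sum(),'tilt',np.arccos(n2[2]),'angle to board',np.arccos(n2@n),'ctr',X[g].mean(0),cv2.minEnclosingCircle(X[g][:,:2].astype(np.float32)))
```

```text
[ 0.35706548 -0.10267227  0.28409038] 17.2 [ 0.86818522 -0.25380485  0.1450197 ]
top 1798 1493 tilt 0.2981072282888741 angle to board 0.030975765682846934 ctr [ 0.57154342 -0.06699035  0.18338535] ((0.569877028465271, -0.06425737589597702), 0.05721026659011841)
scene 974 877 tilt 0.3186135988848515 angle to board 0.022125423431022733 ctr [ 0.57395258 -0.06438672  0.1839143 ] ((0.5699658989906311, -0.06525464355945587), 0.05703763663768768)
```

View pics/scene3.png

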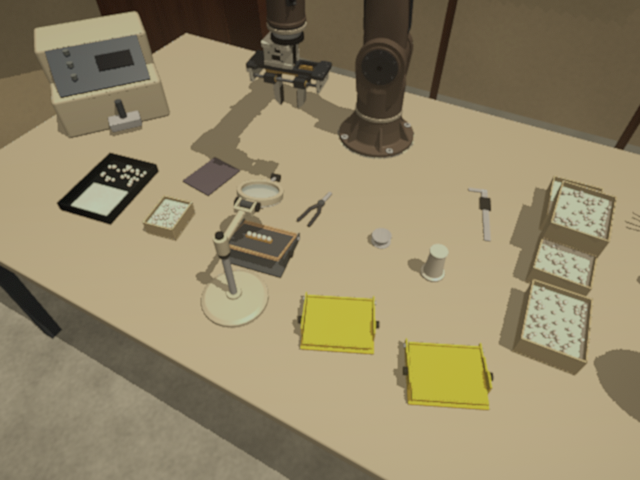

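The scene view shows the magnifier over the board, the arm clear and the bystanders in place. The brooch at (259,237) looks slightly upslope, so I'll check it numerically.

Run:
```python
from h import *
d=load('scene3');g=cv2.cvtColor(d['pixels'],cv2.COLOR_RGB2HSV)
n=np.array([-.3105,-.0501,.949]);mid=np.array([.606,-.0613,.0472])
C=-d['R'].T@d['t']
ux=np.array([np.cos(.32)*np.cos(.16),np.cos(.32)*np.sin(.16),np.sin(.32)]);uy=np.cross(n,ux)
def loc(px,h):
    w=np.c_[px,np.ones(len(px))]@np.linalg.inv(d['mtx']).T@d['R'];X=C+w*(((mid+n*h-C)@n)/(w@n))[:,None]
    return np.c_[(X-mid)@ux,(X-mid)@uy],X
uv=np.argwhere(np.ones((480,640)))[:,::-1].astype(float);q,_=loc(uv,.012);q=q.reshape(480,640,2)
m=((abs(q[...,0])<.05)&(abs(q[...,1])<.06)&(g[...,2]>120)).astype(np.uint8)
k,l,s,ce=cv2.connectedComponentsWithStats(m)
for i in range(1,k):
    if s[i,4]>15: z=q[l==i];print(s[i],z.mean(0),z.min(0),z.max(0),cv2.minAreaRect(z.astype(np.float32)))
q0,_=loc(uv,0);q0=q0.reshape(480,640,2);p=d['pixels'].astype(int);f=((p.max(2)-p.min(2)<25)&(p.max(2)<90)&(abs(q0)<.09).all(2)).astype(np.uint8)
k,l,s,ce=cv2.connectedComponentsWithStats(cv2.morphologyEx(f,cv2.MORPH_OPEN,np.ones((3,3))));i=1+np.argmax(s[1:,4]);z=q0[l==i];print('felt',s[i],z.min(0),z.max(0),cv2.minAreaRect(z.astype(np.float32)))
y=q0[:,:,1]
# lens frame of brooch
h=.173+np.pi;t=-.32;out=np.array([np.cos(h)*np.cos(t),np.sin(h)*np.cos(t),np.sin(t)])
L=np.array([.76+.125*np.cos(h),-.034+.125*np.sin(h),.2])+.07*out
for b in(mid,):print('mid in lens x,y',(b-L)@-out,(b-L)@np.array([-np.sin(h),np.cos(h),0]))
cv2.imwrite('pics/c3.png',cv2.resize(d['pixels'][160:290,200:330,::-1],None,fx=4.5,fy=4.5,interpolation=cv2.INTER_CUBIC))
```

```text
[261 225  27  10  96] [-0.04125861  0.02470237] [-0.04980155 -0.01565901] [-0.03239452  0.05978633] ((-0.04122951626777649, 0.022039977833628654), (0.07552702724933624, 0.01723872497677803), 89.06172180175781)
[246 231  27  12 163] [0.00997201 0.00382949] [-0.00604083 -0.03213749] [0.02432843 0.04060468] ((0.00938524678349495, 0.004190076142549515), (0.02965492382645607, 0.07231827825307846), 1.4840718507766724)
felt [230 225  57  31 837] [-0.04885788 -0.06789609] [0.05102553 0.06977831] ((0.0009366273880004883, 0.0009294524788856506), (0.09975254535675049, 0.13731735944747925), 0.22907914221286774)
mid in lens x,y -0.00787231844618759 0.0003831830516889661
```

View pics/c3.png

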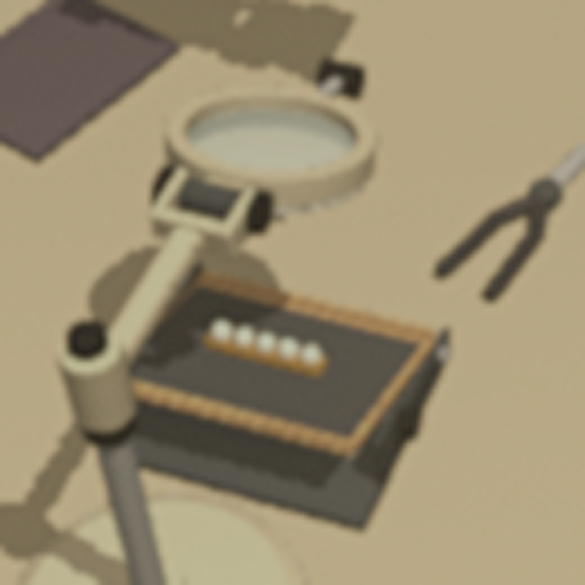

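The crop shows the brooch pearls up and flat near the felt's centre. It measures about +5 mm and +4 mm off centre and about 1.5° off straight. The lens is within about 0.03 rad of parallel. Handing in.

```bash
python3 -c "
from cell import arm
print(arm.sign_off())"
```

```text
the job is handed in; nothing more can be done
None
```

I handed the job in at about 17 s on the robot clock. By my measurements the brooch lies pearls up within about 10 mm of the board's middle and about 1.5° from straight, and the lens is centred over it and parallel to the board within about 0.03 rad; the sign-off gave no verdict.

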